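# Refit the bayonet oil filler cap in the well of the cam cover

## Robot

A 6-joint arm with a two-finger parallel gripper is mounted at the origin on the work surface. World frame = base frame: x ahead of the robot, y to its left, z up, the work surface at z = 0. Lengths are in mm, angles in rad, forces in N, time in s.
With the tool pointing down it reaches from about 400 to 925 mm from the base axis. Payload 12.5 kg.
Tool frame: the origin (TCP) lies midway between the tips of the shut fingers; the grasp point (between the pads) lies 19 mm behind it; z points along the fingers, y is the line along which they close (so a half turn about z gives the same grasp; the last joint's range is limited). The gripper opens to 95 mm and grips with 3 to 60 N. Pads are 20 mm wide; open, the fingers measure 119 mm over their backs; the gripper's body (75 mm by 180 mm) begins 59 mm behind the grasp point.
Start: joints at [1.241, 0.491, 1.559, -0, 1.092, -0.106], TCP at [138.692, 609.435, 214.661] pointing down, gripper open.
Joint ranges: [-3.1, 3.1], [-0.84, 2.19], [0.05, 2.79], [-1.13, 4.28], [0.06, 2.93], [-2.69, 2.69]. Speed limits (rad/s): [2.22, 2.22, 2.79, 3.14, 3.14, 3.14].

## Interface

Orientations are given as [roll, pitch, yaw] about the fixed x, y, z axes, in that order (R = Rz(yaw) Ry(pitch) Rx(roll)).
In Python, from cell import env gives the robot as it stands.
- The arm moves only by the tool arm_command, never from a script. Its argument "targets" is a list of rows, each a list of 5 numbers: the shift along the tool's x, y, z in mm, then the turn about the tool's z in degrees, then the opening, from 0 (shut) to 1 (fully open). In form: [[tx, ty, tz, roll, fingers], ...]. A call has 1 to 5 rows; each row is the pose to reach, as a shift and turn from the pose commanded when the call began, along the tool's axes at that moment; what a row does not reach only later rows make up. A row lasts 1/10 s, in which the tool goes at most 50 mm and 8.59 degrees, less where a joint would pass 70% of its speed; a pose out of reach is approached as far as the arm can. A call with a gripper value outside its range is refused whole. The fingers move at their own pace and stop on an object; the grip force is fixed at half the most. Time passes only in rows, so rows that repeat a pose let the fingers close. It gives the time, the measured TCP pose, the force, the opening and the grip force at its end, in the units of the state.
- env.state(): the state, without advancing time (a new reading comes with each control period).
- env.read_camera(name): name is "scene" or "side" or "wrist"; returns a dict with "frame" (420x560x3 uint8, red, green, blue), "vertical_fov" (degrees; the focal length in pixels is half the picture's height over the tangent of half this angle, whatever the lens; pixels are square), "cx", "cy" (the principal point, pixels), "world_from_camera" (4x4, takes a point from camera to world coordinates); the wrist camera has in their place "hand_eye" (4x4, takes a point from camera to tool coordinates, whose origin is the TCP and whose axes are the flange's). Camera axes: x right, y down, z forward; pixel columns grow to the right and rows downward; lengths in mm; the calibration is good to about 2 mm. The wrist camera is an equidistant fisheye: a pixel r from the principal point sees the ray r / f radians off the axis. A picture is of the moment at which its call begins: read the wrist's pose just before it. There is no depth.
- env.job_done(): hands the job in; it is judged then, once.
The state is a dict: "t": time; "joints": joint angles; "qvel": joint speeds; "tau": joint torques, N m; "eef_pos": TCP position; "tcp_rot": TCP orientation; "ft_force": force on the tool from outside, world axes, zero at the start; "moment": the same for the moment, N m; "opening": opening from 0.0 (shut) to 1.0 (fully open); "grip_force": force on a finger pad.
Only numpy, scipy, OpenCV 4.12 (cv2) and the standard library are available. Lean on these libraries where they do the work, as an engineer would, in place of code of your own. Each camera call takes 0.05 s, during which the arm holds its last target. There are 200 camera calls.

## Task

Refit the black oil filler cap with the yellow grip bar on the engine head: carry it into the round well of the cam cover, find by feel where its two lugs drop through the notches of the filler neck, press it lightly onto the sprung seal and turn it clockwise until it comes up against its stop, drawn fully down. Do not force the cap or lean on the well with the gripper; let go, back out, and leave everything else on the bench where it is.

Things in the scene. Friction and masses are not known exactly. Their poses are not given: they have to be found in the camera images.
- engine: Aluminium cylinder head 360 x 180 mm with a black cam cover, fixed on wood battens; cover top 185 mm above the bench, coils and humps up to 211 mm. Origin on the bench under its centre; x along its length, z up. Position and yaw vary.
- well_rim (a point): Centre of the rim of the round filler well, 125 mm from the engine's origin along its x, 205 mm above the bench. The well is 88 mm in diameter and 43 mm deep; the filler neck stands in its middle.
- filler (a point): Centre of the filler neck's mouth, on the well's axis, 165 mm above the bench, 40 mm below the rim; axes as engine. Neck: dark steel with a bright aluminium ledge, bore 52 mm, outside 60 mm. The ledge, inner diameter 39 mm, its flat top level with this point, closes the bore but for two opposite notches 13.5 mm wide at the inner edge.
- seal_top (a point): Centre of the top of the black sprung seal ring on the neck (inside 55, outside 61.5 mm), 7.5 mm above the mouth. It yields up to 6.5 mm downwards: 2.5 N at first, 1.6 N more per mm. The cap's disc presses on it.
- lock_stop (a point): On the neck's axis; axes as engine. The ledge's underside is a ramp: turned clockwise from above, the lugs are drawn down 3.5 mm over 40 degrees to a hard stop; the other way is blocked. At the stop the cap's x lies along this x, at the notches 40 degrees counter-clockwise of it, but stop and notches together are clocked up to 25 degrees either way, differently in each head, unmeasured.
- cap: Oil filler cap, 49 to 98 g, 54.5 mm high, upright on the bench; origin at the centre of its underside, z up. Black stub 36 mm in diameter with a tapered nose (28 mm at the tip), 0 to 22.5 mm up; black disc 65 mm in diameter, 22.5 to 30.5 mm up; yellow grip bar on top. The same after a half turn.
- cap_grip (a point): Middle of the cap's yellow grip bar: 52 mm long along the cap's x, 12 mm wide, 24 mm high, from 30.5 to 54.5 mm above the cap's underside.
- cap_lugs (a point): On the cap's axis, level with its two lugs, on the +x and -x sides of the stub (under the bar's ends): 10 mm wide, reaching 24 mm from the axis, 8 to 13 mm up. Cap origin above the mouth (filler): -8 mm with the lugs on the ledge, -15 resting on the seal with the lugs in the notches, -16.5 or lower to let them pass under the ledge, -19.5 fully home.
- oil_filter: Bystander: blue spin-on oil filter, 72 mm in diameter, 78 mm high, upright; origin at the centre of its underside.
- sealant_tin: Bystander: small tin with a red lid, 60 mm in diameter, 62 mm high, upright; origin at the centre of its underside.
- plug_socket: Bystander: steel spark-plug socket, 27 mm in diameter, 62 mm high, upright; origin at the centre of its underside.
- ratchet: Bystander: ratchet handle, 250 mm long, lying along its x axis, up to 51 mm high; origin on the bench under its middle.
- screwdriver: Bystander: red-handled screwdriver 210 mm long, lying along its x axis; origin on the bench.
- spare_coil: Bystander: grey plug-top coil lying down, about 145 mm long, 34 mm wide, 28 mm high; origin on the bench.

How it is judged (in metres and radians):
On the way:
1. the cap's lugs have dropped through the notches: cap in the neck, on the axis within 4 mm and at least 13.5 mm below the mouth (z of cap in the frame of filler below -0.0135 m and horizontal distance between cap and filler below 0.004 m), for 0.1 s.
At the end, for the whole second after the job is handed in: The cap is locked in the filler neck, let go and still: its underside 19.1 to 21.5 mm below the mouth (fully home is 19.5), on the axis within 4 mm, upright within 0.06 rad, its bar within 0.58 rad of the engine's length (z of cap in the frame of filler between -0.0215 and -0.0191 m and horizontal distance between cap and filler below 0.004 m and angle between cap's own z axis and vertical below 0.06 rad and angle between the x axis of cap and the x axis of engine, either way round below 0.58 rad and linear speed of cap below 0.01 m/s and angular speed of cap below 0.1 rad/s and contact force between the fingers and cap below 0.1 N); the robot touches nothing.
It fails at once if the cap is forced: more than 80 N between the cap and the engine (contact force between cap and engine above 80 N).
It fails at once if the gripper leans on the engine with more than 20 N (contact force between any of the fingers, the arm and engine above 20 N).
It fails at once if a bystander is moved by more than 30 mm (distance of any of oil_filter, sealant_tin, plug_socket, ratchet, screwdriver, spare_coil from where it was at the start of the episode above 0.03 m).
It also fails if it takes over 72 s, if anything falls off the work surface, if the arm or the gripper's body presses on something with over 40 N, if the wrist force passes 120 N, or if a joint passes its speed limit or range.

## Working session

There is one attempt and no reset: what is moved stays moved. The work goes in short steps, Python scripts to look and compute and a tool call to move; the robot and the scene stay as the last step left them, time stands still between calls to the robot, and variables do not carry over. Pictures are saved under pics/ and viewed, at most 10 in all, crops included, and the job is handed in when it is done.

Besides the shell and the picture viewer there is one more tool, called after ">>>" as name(argument=value, ...), one argument or row to a line, values as JSON. arm_command: Moves the arm, as the interface text tells. Its arguments: {"type":"object","properties":{"targets":{"type":"array","items":{"type":"array","items":{"type":"number"}}}},"required":["targets"]}

```bash
mkdir -p pics; python3 - <<'E'
from cell import env
import cv2,numpy as np
s=env.state();print(s)
for n in("scene","side","wrist"):
    c=env.read_camera(n);cv2.imwrite(f"pics/{n}0.png",c["frame"][:,:,::-1]);np.save(f"pics/{n}0.npy",c,allow_pickle=True)
    print(n,{k:np.round(v,3).tolist() for k,v in c.items() if k!="frame"})
a=[cv2.imread(f"pics/{n}0.png") for n in("scene","side")]
E
```

```text
{'t': 0.0, 'joints': array([ 1.24140566e+00,  4.91555909e-01,  1.55943762e+00, -1.95332821e-05,
        1.09167722e+00, -1.05561095e-01]), 'qvel': array([ 6.82130493e-04,  1.78173731e-03,  3.97507869e-05, -9.32464754e-04,
        7.30225388e-04, -1.09952330e-03]), 'tau': array([ 1.90811013e-03, -6.12634778e+01, -2.58185828e+01,  6.92814798e-02,
        4.82098258e-02, -8.48962645e-05]), 'eef_pos': array([138.61140768, 609.19720002, 214.06808417]), 'tcp_rot': array([-3.14051874e+00, -9.63655011e-05,  2.91777205e+00]), 'ft_force': array([ 0.88859785, -0.73152384,  0.84389585]), 'moment': array([-0.01346721,  0.00609043, -0.00017861]), 'grip_force': 0.0, 'opening': 1.0001943575937926}
scene {'vertical_fov': 56.383, 'cx': 284.724, 'cy': 209.711, 'world_from_camera': [[0.47, 0.565, -0.678, 1105.669], [0.882, -0.314, 0.35, -348.794], [-0.015, -0.763, -0.646, 734.907], [0.0, 0.0, 0.0, 1.0]]}
side {'vertical_fov': 44.582, 'cx': 284.917, 'cy': 202.795, 'world_from_camera': [[0.842, -0.35, 0.412, -88.413], [-0.54, -0.528, 0.655, -879.65], [-0.012, -0.774, -0.633, 990.589], [0.0, 0.0, 0.0, 1.0]]}
wrist {'vertical_fov': 65.706, 'cx': 283.293, 'cy': 208.755, 'hand_eye': [[0.0, -0.955, -0.298, 84.367], [1.0, -0.0, 0.001, -0.068], [-0.001, -0.298, 0.955, -169.098], [0.0, 0.0, 0.0, 1.0]]}
```

View pics/scene0.png

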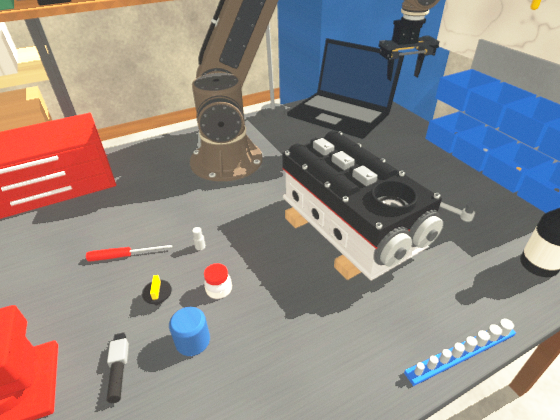

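View pics/wrist0.png

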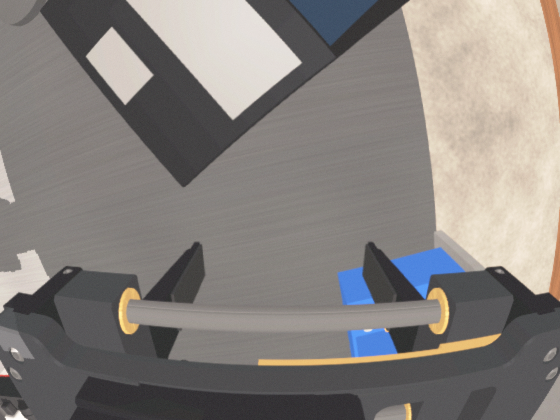

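View pics/side0.png

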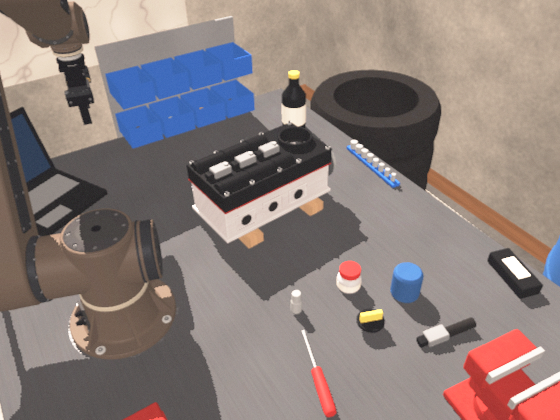

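Scene: cap at about (155,290), well at (393,196), and the coils run along the engine. Side: cap at (371,318), well at (296,138). The wrist view shows only the laptop and bench.

```bash
cat > h.py <<'E'
import cv2,numpy as np
def ray(c,u,v,pose=None):
    f=c["frame"].shape[0]/2/np.tan(np.radians(c["vertical_fov"])/2)
    d=np.array([u-c["cx"],v-c["cy"]])
    if pose is None:
        T=c["world_from_camera"]; r=np.array([d[0]/f,d[1]/f,1])
    else:
        from scipy.spatial.transform import Rotation as R
        B=np.eye(4);B[:3,:3]=R.from_euler("xyz",pose["tcp_rot"]).as_matrix();B[:3,3]=pose["eef_pos"]
        T=B@c["hand_eye"]; n=np.linalg.norm(d);a=n/f
        r=np.array([*(d/max(n,1e-9)*np.sin(a)),np.cos(a)])
    r=T[:3,:3]@r
    return T[:3,3],r/np.linalg.norm(r)
def onz(c,u,v,z,pose=None):
    o,r=ray(c,u,v,pose);return o+r*(z-o[2])/r[2]
def tri(a,b):
    A=0;B=0
    for o,r in(a,b):
        P=np.eye(3)-np.outer(r,r);A=A+P;B=B+P@o
    return np.linalg.solve(A,B)
def load(n): return np.load(n,allow_pickle=True).item()
def yellow(c):
    h=cv2.cvtColor(c["frame"],cv2.COLOR_RGB2HSV)
    return cv2.inRange(h,(22,130,110),(35,255,255))
def blobs(m,lo,hi):
    n,l,s,ce=cv2.connectedComponentsWithStats(m)
    return [(s[i].tolist(),ce[i].round(1).tolist()) for i in range(1,n) if lo<s[i][4]<hi]
E
python3 - <<'E'
from h import *
a=load("pics/scene0.npy");b=load("pics/side0.npy")
for c in(a,b):
    print(blobs(yellow(c),20,2000))
    hs=cv2.cvtColor(c["frame"],cv2.COLOR_RGB2HSV);m=cv2.inRange(hs,(0,0,150),(179,60,255))
    print([x for x in blobs(m,30,700)])
a_=ray(a,155,287);b_=ray(b,371.5,316);print("cap",tri(a_,b_))
print("rim",tri(ray(a,393,196),ray(b,296,138)),onz(a,393,196,205),onz(b,296,138,205))
# crops
A=cv2.resize(a["frame"][115:275,270:470],None,fx=2,fy=2,interpolation=3);B=cv2.resize(b["frame"][110:270,170:370],None,fx=2,fy=2,interpolation=3)
C=cv2.resize(a["frame"][260:320,120:220],None,fx=4,fy=4,interpolation=3);D=cv2.resize(b["frame"][290:350,330:430],None,fx=4,fy=4,interpolation=3)
cv2.imwrite("pics/crop1.png",np.vstack([np.hstack([A,B]),np.hstack([C,D])])[:,:,::-1])
E
```

```text
[([532, 0, 9, 10, 63], [535.6, 3.9]), ([150, 275, 11, 25, 208], [155.0, 287.1])]
[([403, 13, 22, 7, 92], [413.7, 16.7]), ([0, 80, 62, 39, 435], [42.8, 94.3]), ([310, 97, 53, 23, 288], [337.3, 107.2]), ([433, 100, 26, 19, 261], [442.7, 109.5]), ([363, 109, 16, 12, 70], [369.7, 115.0]), ([245, 120, 37, 37, 504], [260.1, 140.7]), ([197, 131, 5, 17, 43], [198.7, 139.2]), ([314, 138, 20, 17, 182], [324.3, 145.1]), ([333, 151, 21, 18, 204], [344.0, 158.8]), ([0, 156, 58, 17, 216], [28.2, 164.0]), ([354, 166, 23, 20, 237], [366.2, 174.2]), ([1, 171, 64, 20, 226], [32.9, 180.3]), ([10, 186, 61, 19, 206], [40.0, 195.1]), ([382, 200, 20, 6, 70], [391.5, 202.1]), ([440, 202, 35, 20, 221], [458.6, 211.8])]
[([289, 74, 10, 5, 32], [293.4, 75.9]), ([360, 313, 23, 9, 122], [370.5, 317.4])]
[([259, 141, 20, 12, 143], [268.6, 146.4]), ([235, 151, 21, 13, 149], [244.9, 156.5]), ([209, 161, 22, 15, 162], [219.7, 167.4]), ([75, 225, 6, 16, 43], [77.5, 233.1]), ([501, 256, 30, 24, 350], [515.9, 267.2]), ([162, 315, 9, 8, 48], [166.2, 318.7]), ([95, 346, 11, 9, 67], [100.1, 350.1])]
cap [ 472.89869117 -352.42583098   40.60156012]
rim [614.90325453 174.28174563 195.71210964] [623.19217784 165.55157002 205.        ] [606.576095   161.63094074 205.        ]
```

View pics/crop1.png

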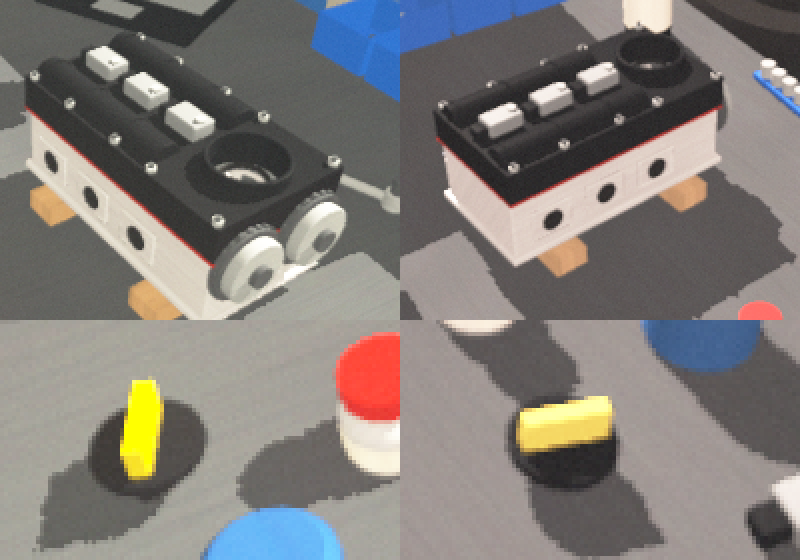

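The crops show the rim centre at about (390,194) in scene and (295.5,135) in side. The bar's top edges are clear in both views.

```bash
python3 - <<'E'
from h import *
a=load("pics/scene0.npy");b=load("pics/side0.npy")
P=[tri(ray(a,*p),ray(b,*q)) for p,q in [((324.3,145.1),(219.7,167.4)),((344,158.8),(244.9,156.5)),((366.2,174.2),(268.6,146.4))]]
print(np.round(P,1)); d=P[2]-P[0];print("yaw",np.degrees(np.arctan2(d[1],d[0])))
print("rim",tri(ray(a,390,194),ray(b,295.5,135)),onz(a,390,194,205),onz(b,295.5,135,205))
f=lambda c,x,y,ox,oy:(x/4+ox,y/4+oy)
# bar top ends, z=54.5: scene crop (145,381),(141,442)->; side (565,405 mid)
p=[onz(a,120+x/4-.4,260+(y-320)/4-.4,54.5) for x,y in((145,381),(134,444))]
q=[onz(b,330+(x-400)/4-.4,290+(y-320)/4-.4,54.5) for x,y in((518,413),(612,401))]
for r in(p,q):
    d=r[1]-r[0];print(np.round(r,1),np.hypot(*d[:2]),np.degrees(np.arctan2(d[1],d[0])),(r[0]+r[1])/2)
E
```

```text
[[360.7 157.9 199.1]
 [441.4 164.5 199.9]
 [521.8 172.1 199.8]]
yaw 5.017530512704751
rim [611.90218914 169.09379998 205.48550876] [614.52596459 164.46797602 205.        ] [614.33185186 175.88598655 205.        ]
[[ 451.6 -341.7   54.5]
 [ 493.2 -358.    54.5]] 44.646674945310814 -21.394718821900074 [ 472.37620011 -349.87704524   54.5       ]
[[ 447.  -338.3   54.5]
 [ 497.4 -361.    54.5]] 55.29753931752025 -24.28453197298959 [ 472.15862744 -349.66462776   54.5       ]
```

```bash
cat > plan.py <<'E'
# plan.py open  x y z yawdeg  [x y z yawdeg ...]: prints calls (start = current pose), 5 rows each
import sys,numpy as np
from cell import env
s=env.state();v=list(map(float,sys.argv[2:]));g=float(sys.argv[1])
p=np.array([*s["eef_pos"],np.degrees(s["tcp_rot"][2])])
for w in np.array(v).reshape(-1,4):
    n=int(np.ceil(max(np.linalg.norm(w[:3]-p[:3])/46,abs(w[3]-p[3])/8.4)));n=-(-n//5)*5
    for k in range(0,n,5):
        q0=p+(w-p)*k/n;y=np.radians(q0[3]);c,sn=np.cos(y),np.sin(y)
        R=np.array([[c,sn,0],[sn,-c,0],[0,0,-1]])
        print([[*np.round(R@((w-p)[:3]*j/n),1).tolist(),round(-(w-p)[3]*j/n,1),g] for j in range(1,6)])
    p=w
E
python3 plan.py 1 138.6 609.2 260 167.2  556 109 250 47
```

```text
[[0.0, -0.0, -9.2, np.float64(-0.0), 1.0], [0.0, -0.0, -18.3, np.float64(-0.0), 1.0], [0.0, -0.0, -27.5, np.float64(-0.0), 1.0], [0.0, -0.1, -36.6, np.float64(-0.0), 1.0], [0.0, -0.1, -45.8, np.float64(-0.0), 1.0]]
[[-34.5, -26.4, 0.7, np.float64(8.0), 1.0], [-69.0, -52.7, 1.3, np.float64(16.0), 1.0], [-103.6, -79.1, 2.0, np.float64(24.0), 1.0], [-138.1, -105.4, 2.7, np.float64(32.1), 1.0], [-172.6, -131.8, 3.3, np.float64(40.1), 1.0]]
[[-43.4, 2.1, 0.7, np.float64(8.0), 1.0], [-86.8, 4.1, 1.3, np.float64(16.0), 1.0], [-130.1, 6.2, 2.0, np.float64(24.0), 1.0], [-173.5, 8.2, 2.7, np.float64(32.1), 1.0], [-216.9, 10.3, 3.3, np.float64(40.1), 1.0]]
[[-31.9, 29.5, 0.7, np.float64(8.0), 1.0], [-63.8, 59.0, 1.3, np.float64(16.0), 1.0], [-95.6, 88.5, 2.0, np.float64(24.0), 1.0], [-127.5, 118.0, 2.7, np.float64(32.1), 1.0], [-159.4, 147.5, 3.3, np.float64(40.1), 1.0]]
```

>>> arm_command(
  targets=[
    [0,0,-23,0,1],
    [0,0,-46,0,1],
  ],
)

```text
t: 0.35
eef_pos: [138.6, 609.1, 260.4]
tcp_rot: [-3.14, -0.0, 2.918]
ft_force: [-0.4, -0.4, -0.1]
opening: 0.999
grip_force: 0.0
```

>>> arm_command(
  targets=[
    [-34,-26,1,8,1],
    [-69,-53,1,16,1],
    [-104,-79,2,24,1],
    [-138,-105,3,32,1],
    [-173,-132,3,40,1],
  ],
)

```text
t: 0.85
eef_pos: [278.8, 440.9, 257.4]
tcp_rot: [-3.141, 0.0, 2.214]
ft_force: [1.6, 0.3, -0.5]
opening: 0.999
grip_force: 0.0
```

>>> arm_command(
  targets=[
    [-43,2,1,8,1],
    [-87,4,1,16,1],
    [-130,6,2,24,1],
    [-173,8,3,32,1],
    [-217,10,3,40,1],
  ],
)

```text
t: 1.35
eef_pos: [417.9, 273.9, 254.5]
tcp_rot: [-3.141, 0.0, 1.516]
ft_force: [0.9, 1.4, -0.6]
opening: 0.995
grip_force: 0.0
```

>>> arm_command(
  targets=[
    [-32,30,1,8,1],
    [-64,59,1,16,1],
    [-96,88,2,24,1],
    [-128,118,3,32,1],
    [-159,148,3,40,1],
  ],
)

```text
t: 1.85
eef_pos: [558.0, 107.7, 251.4]
tcp_rot: [-3.141, 0.0, 0.817]
ft_force: [0.2, 0.4, -0.0]
opening: 1.002
grip_force: 0.0
```

```bash
python3 - <<'E'
from cell import env
from h import *
s=env.state();c=env.read_camera("wrist");np.save("pics/w1.npy",{"s":s,"c":c},allow_pickle=True)
print(s["t"],s["eef_pos"],s["tcp_rot"],s["joints"][5])
cv2.imwrite("pics/w1.png",cv2.resize(c["frame"],(800,600),interpolation=3)[:,:,::-1])
E
```

```text
1.85 [557.98904361 107.68258804 251.40660947] [-3.14122276e+00  2.12338987e-04  8.17349624e-01] 0.8277368715033362
```

View pics/w1.png

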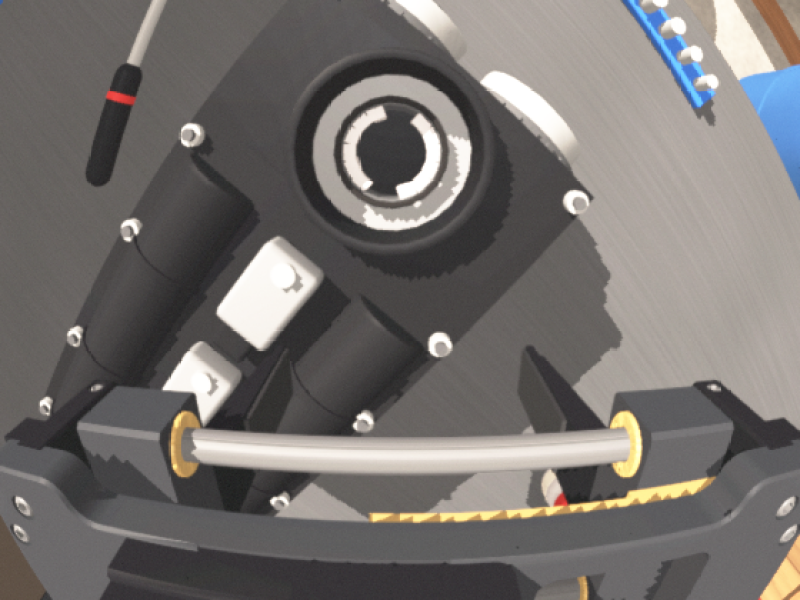

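The wrist view shows the neck at about (392,152) in the 800-wide picture, with the ledge bright and dark notches near (402,110) and (384,190). I'll sample the ring on the mouth plane.

```bash
python3 - <<'E'
from h import *
D=load("pics/w1.npy");s,c=D["s"],D["c"]
k=.7
N=40
def toimg(C,sc,n,z):
    # inverse projection via local affine-free numeric: project points
    from scipy.spatial.transform import Rotation as R
    B=np.eye(4);B[:3,:3]=R.from_euler("xyz",s["tcp_rot"]).as_matrix();B[:3,3]=s["eef_pos"]
    T=np.linalg.inv(B@c["hand_eye"]);f=210/np.tan(np.radians(c["vertical_fov"])/2)
    i,j=np.mgrid[0:n,0:n];P=np.stack([C[0]+(j-n/2)*sc,C[1]-(i-n/2)*sc,0*i+z,1+0*i],-1)@T.T
    r=np.hypot(P[...,0],P[...,1]);t=np.arctan2(r,P[...,2])*f/r
    return (c["cx"]+P[...,0]*t).astype(np.float32),(c["cy"]+P[...,1]*t).astype(np.float32)
C=onz(c,391*k,150*k,165,s);print("C0",C)
n=520;mx,my=toimg(C,.2,n,165)
o=cv2.remap(c["frame"],mx,my,cv2.INTER_CUBIC)
mx2,my2=toimg(C,.2,n,205);o2=cv2.remap(c["frame"],mx2,my2,cv2.INTER_CUBIC)
for a in(o,):
    for r in range(50,260,50): cv2.circle(a,(260,260),r,(255,0,0) if r%100 else (0,255,0),1)
cv2.imwrite("pics/top.png",np.hstack([cv2.resize(o,(400,400)),cv2.resize(o2,(400,400))])[:,:,::-1])
E
```

```text
C0 [613.62729418 177.70568809 165.        ]
```

View pics/top.png

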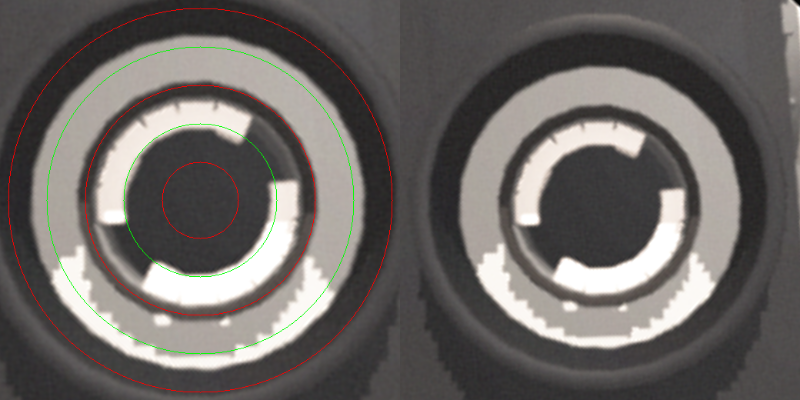

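The ledge centre is about (613.1,177.4). The notch mid-directions come out at 35° and 216°, so the cap's x belongs at about 35.5° in world axes. Next is the cap.

```bash
sed -i 's/round(-(w-p)\[3\]\*j\/n,1)/round(float(-(w-p)[3]*j\/n),1)/' plan.py; python3 plan.py 0.4 472 -350 180 -23; python3 - <<'E'
from h import *
a=load("pics/scene0.npy");print(onz(a,216,272,62),onz(a,189,318,78),onz(a,199,230,62))
E
```

```text
[[-26.0, 16.6, 4.7, 4.6, 0.4], [-51.9, 33.2, 9.5, 9.2, 0.4], [-77.9, 49.9, 14.2, 13.8, 0.4], [-103.9, 66.5, 19.0, 18.5, 0.4], [-129.9, 83.1, 23.7, 23.1, 0.4]]
[[-17.4, 25.5, 4.7, 4.6, 0.4], [-34.8, 50.9, 9.5, 9.2, 0.4], [-52.1, 76.4, 14.2, 13.8, 0.4], [-69.5, 101.9, 19.0, 18.5, 0.4], [-86.9, 127.4, 23.7, 23.1, 0.4]]
[[-6.0, 30.2, 4.7, 4.6, 0.4], [-12.0, 60.5, 9.5, 9.2, 0.4], [-18.0, 90.7, 14.2, 13.8, 0.4], [-24.0, 121.0, 19.0, 18.5, 0.4], [-30.1, 151.2, 23.7, 23.1, 0.4]]
[ 515.87132353 -220.59755536   62.        ] [ 615.7812914  -311.78244273   78.        ] [ 364.80853682 -209.71384689   62.        ]
```

>>> arm_command(
  targets=[
    [-26,17,0,5,0.4],
    [-52,33,0,9,0.4],
    [-78,50,0,14,0.4],
    [-104,66,0,18,0.4],
    [-130,83,0,23,0.4],
  ],
)

```text
t: 2.4
eef_pos: [529.2, -43.4, 251.5]
tcp_rot: [-3.141, 0.0, 0.419]
ft_force: [0.7, -0.1, 0.7]
opening: 0.639
grip_force: 0.0
```

>>> arm_command(
  targets=[
    [-17,25,7,5,0.4],
    [-35,51,14,9,0.4],
    [-52,76,21,14,0.4],
    [-69,102,28,18,0.4],
    [-87,127,35,23,0.4],
  ],
)

```text
t: 2.9
eef_pos: [502.0, -195.0, 216.2]
tcp_rot: [-3.141, 0.0, 0.018]
ft_force: [-0.0, 0.7, 0.1]
opening: 0.4
grip_force: 0.0
```

>>> arm_command(
  targets=[
    [-6,30,7,5,0.4],
    [-12,60,14,9,0.4],
    [-18,91,21,14,0.4],
    [-24,121,28,18,0.4],
    [-30,151,36,23.3,0.4],
  ],
)

```text
t: 3.4
eef_pos: [475.0, -346.6, 180.2]
tcp_rot: [-3.141, 0.0, -0.389]
ft_force: [-0.1, -0.6, -0.1]
opening: 0.4
grip_force: 0.0
```

```bash
python3 - <<'E'
from cell import env
from h import *
s=env.state();c=env.read_camera("wrist");np.save("pics/w2.npy",{"s":s,"c":c},allow_pickle=True)
print(s["t"],s["eef_pos"],np.degrees(s["tcp_rot"]))
m=yellow(c);print(blobs(m,100,20000))
cs=[k for k in cv2.findContours(m,0,2)[0] if cv2.contourArea(k)>150]
for k in cs:
    r=cv2.minAreaRect(k);B=cv2.boxPoints(r);print(np.round(r[0]),r[1:],B.tolist());P=np.array([onz(c,*p,54.5,s) for p in B]);print(P.round(1))
    for i in range(2):
        d=P[i+1]-P[i];print(np.hypot(*d[:2]),np.degrees(np.arctan2(d[1],d[0])))
    print("ctr",P.mean(0))
cv2.imwrite("pics/w2.png",c["frame"][:,:,::-1])
E
```

```text
3.4 [ 475.0428878  -346.63366705  180.19591991] [-1.79990480e+02  9.34863799e-03 -2.22920375e+01]
[([283, 172, 14, 55, 128], [290.9, 189.7])]
```

View pics/w2.png

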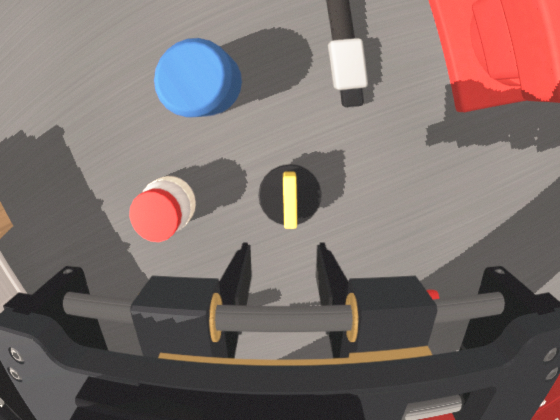

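The cap is at about (290,195), bar nearly vertical in the image (rows 172–228). Its upper end face is included in the mask, so I'll widen the mask and separate it.

```bash
python3 - <<'E'
from h import *
D=load("pics/w2.npy");s,c=D["s"],D["c"]
im=c["frame"];h=cv2.cvtColor(im,cv2.COLOR_RGB2HSV)
m=cv2.inRange(h,(15,90,90),(40,255,255));m[:,:250]=0;m[:,330:]=0;m[:160]=0;m[240:]=0
print(im[168:232:3,290].tolist())
E=[]
for y in range(186,228,4):
    x=np.where(m[y])[0];E.append((x.min(),x.max()+1,y));
print(E)
rows=np.where(m.any(1))[0];print(rows.min(),rows.max())
x=[(a+b-1)/2 for a,b,_ in E];y=[e[2] for e in E]
P=np.array([onz(c,u,v,54.5,s) for u,v in zip(x,y)])
d=np.polyfit(P[:,0],P[:,1],1)[0];print("yaw",np.degrees(np.arctan(d)))
xf=np.polyfit(y,x,1)
for r in(rows.min(),184,rows.max()+.5): print(r,onz(c,np.polyval(xf,r),r,54.5,s),onz(c,np.polyval(xf,r),r,30.5,s))
E
```

```text
[[70, 66, 65], [122, 102, 58], [226, 188, 82], [255, 255, 144], [255, 255, 171], [255, 255, 172], [255, 255, 172], [255, 255, 171], [255, 255, 171], [255, 255, 169], [255, 255, 169], [255, 255, 169], [255, 255, 169], [255, 255, 168], [255, 255, 167], [255, 255, 167], [255, 255, 167], [255, 255, 166], [255, 255, 166], [255, 255, 166], [252, 237, 154], [162, 156, 148]]
[(np.int64(282), np.int64(297), 186), (np.int64(282), np.int64(297), 190), (np.int64(282), np.int64(297), 194), (np.int64(283), np.int64(297), 198), (np.int64(283), np.int64(297), 202), (np.int64(283), np.int64(298), 206), (np.int64(283), np.int64(298), 210), (np.int64(283), np.int64(298), 214), (np.int64(283), np.int64(298), 218), (np.int64(283), np.int64(298), 222), (np.int64(284), np.int64(297), 226)]
171 228
yaw -20.288657920599686
171 [ 500.27590241 -361.99707038   54.5       ] [ 495.90398806 -360.6115141    30.5       ]
184 [ 488.72489239 -357.71377671   54.5       ] [ 483.4125342  -355.97948926   30.5       ]
228.5 [ 447.24041645 -342.38426194   54.5       ] [ 438.55053369 -339.40189768   30.5       ]
```

>>> arm_command(
  targets=[
    [-1.3,5.7,40,-2,0.4],
    [-1.3,5.7,80,-2,0.4],
    [-1.3,5.7,115,-2,0.4],
    [-1.3,5.7,130,-2,0.4],
    [-1.3,5.7,130,-2,0.4],
  ],
)

```text
t: 3.95
eef_pos: [471.2, -349.3, 48.3]
tcp_rot: [-3.14, 0.004, -0.351]
ft_force: [1.3, 0.3, -0.0]
opening: 0.399
grip_force: 0.0
```

```bash
python3 - <<'E'
from cell import env
from h import *
s=env.state();print(s["eef_pos"],np.degrees(s["tcp_rot"]))
c=env.read_camera("wrist");cv2.imwrite("pics/w3.png",c["frame"][:,:,::-1])
E
```

```text
[ 471.21580085 -349.29471844   48.30936328] [-179.89613545    0.23218665  -20.09943535]
```

View pics/w3.png

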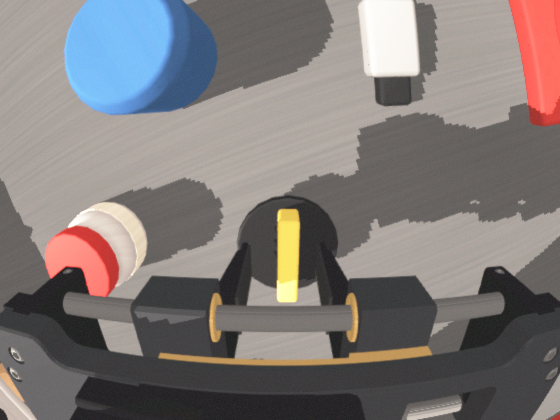

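The bar sits between the fingers, columns 277–300 and rows 210–300, possibly a few mm towards tool +x. I'll compute it.

```bash
cat > bar.py <<'E'
from cell import env
from h import *
def go(dz=0,z=54.5,y0=195,y1=312):
    s=env.state();c=env.read_camera("wrist");im=c["frame"]
    h=cv2.cvtColor(im,cv2.COLOR_RGB2HSV);m=cv2.inRange(h,(15,90,90),(40,255,255));m[:,:268]=0;m[:,312:]=0;m[:y0]=0;m[y1:]=0
    r=np.where(m.sum(1)>5*255)[0];mid=[np.where(m[y])[0].mean() for y in r]
    xf=np.polyfit(r,mid,1);col=lambda y:im[int(y),int(np.polyval(xf,y))].tolist()
    print(r.min(),r.max(),[(int(y),col(y)) for y in list(range(r.min()-2,r.min()+12,2))+list(range(r.max()-6,r.max()+3,2))])
    y=np.radians(np.degrees(s["tcp_rot"][2]));t=s["eef_pos"]
    for q in (r.min(),r.min()+5,r.min()+8,r.max()+.5):
        p=onz(c,np.polyval(xf,q),q,z,s)-t;print(q,"tool xy",p[0]*np.cos(y)+p[1]*np.sin(y),p[0]*np.sin(y)-p[1]*np.cos(y))
    print(s["t"],t,np.degrees(s["tcp_rot"]),s["ft_force"])
if __name__=="__main__": go()
E
python3 bar.py
```

```text
209 301 [(207, [58, 56, 56]), (209, [139, 119, 64]), (211, [233, 197, 87]), (213, [234, 199, 87]), (215, [233, 198, 86]), (217, [234, 200, 87]), (219, [233, 198, 85]), (295, [255, 255, 176]), (297, [255, 255, 176]), (299, [255, 255, 175]), (301, [253, 242, 155]), (303, [169, 163, 158])]
209 tool xy 33.552108294004825 1.92161793654906
214 tool xy 30.757886608506873 1.9335350439998784
217 tool xy 29.067631803270874 1.94089739757867
301.5 tool xy -24.714343112057488 2.2286438294759385
4.0 [ 471.87120618 -349.85400176   49.9020083 ] [-1.79950973e+02  1.05030472e-01 -2.00993570e+01] [ 0.11191266 -0.06086623 -0.10591053]
```

>>> arm_command(
  targets=[
    [1.3,2,8,0,0.4],
    [1.3,2,16,0,0.4],
    [1.3,2,16,0,0.4],
    [1.3,2,16,0,0.4],
  ],
)

```text
t: 4.45
eef_pos: [472.6, -352.6, 34.6]
tcp_rot: [-3.141, 0.0, -0.351]
ft_force: [-0.8, 0.1, 0.7]
opening: 0.397
grip_force: 0.0
```

>>> arm_command(
  targets=[
    [0,0,0,0,0],
    [0,0,0,0,0],
    [0,0,0,0,0],
    [0,0,0,0,0],
    [0,0,0,0,0],
  ],
)

```text
t: 4.95
eef_pos: [472.7, -352.6, 34.7]
tcp_rot: [-3.142, -0.0, -0.351]
ft_force: [0.0, -0.8, 2.2]
opening: 0.126
grip_force: 30.0
```

>>> arm_command(
  targets=[
    [0,0,-10,0,0],
    [0,0,-30,0,0],
    [0,0,-60,0,0],
    [0,0,-60,0,0],
  ],
)

```text
t: 5.35
eef_pos: [473.8, -353.6, 98.5]
tcp_rot: [3.139, -0.005, -0.351]
ft_force: [0.9, -0.2, -1.2]
opening: 0.125
grip_force: 30.0
```

```bash
python3 - <<'E'
from cell import env
s=env.state();z=s["eef_pos"][2]
import bar;bar.go(z=z+20.5);print(z,s["opening"],s["grip_force"],s["ft_force"])
E
python3 plan.py 0 490 -300 260 -20  575 -80 290 18 613.1 177.4 290 35.5
```

```text
220 306 [(218, [47, 44, 44]), (220, [131, 110, 57]), (222, [224, 186, 82]), (224, [226, 187, 81]), (226, [226, 187, 81]), (228, [229, 190, 84]), (230, [225, 187, 81]), (300, [255, 255, 165]), (302, [255, 255, 166]), (304, [255, 255, 165]), (306, [233, 201, 108]), (308, [97, 94, 90])]
220 tool xy 32.768382919577746 -1.2224135171046981
225 tool xy 30.187835055076427 -1.031886639525199
228 tool xy 28.625687913689298 -0.9166677425028755
306.5 tool xy -17.4570115896015 2.446965294704517
5.35 [ 473.84673657 -353.62551214   98.4502277 ] [179.87769863  -0.30102026 -20.11783636] [ 0.8947881  -0.21906192 -1.23624576]
98.45022770008197 0.12511800263650313 29.9914687871933 [ 0.8947881  -0.21906192 -1.23624576]
[[-0.5, -11.1, -32.7, -0.0, 0.0], [-1.0, -22.3, -65.3, -0.0, 0.0], [-1.5, -33.4, -98.0, -0.1, 0.0], [-2.0, -44.5, -130.7, -0.1, 0.0], [-2.5, -55.6, -163.3, -0.1, 0.0]]
[[0.5, -23.6, -3.0, -3.8, 0.0], [0.9, -47.2, -6.0, -7.6, 0.0], [1.4, -70.7, -9.0, -11.4, 0.0], [1.9, -94.3, -12.0, -15.2, 0.0], [2.3, -117.9, -15.0, -19.0, 0.0]]
[[8.1, -22.1, -3.0, -3.8, 0.0], [16.2, -44.3, -6.0, -7.6, 0.0], [24.3, -66.4, -9.0, -11.4, 0.0], [32.5, -88.6, -12.0, -15.2, 0.0], [40.6, -110.7, -15.0, -19.0, 0.0]]
[[11.6, -23.3, 0.0, -1.8, 0.0], [23.2, -46.6, 0.0, -3.5, 0.0], [34.7, -69.9, 0.0, -5.2, 0.0], [46.3, -93.2, 0.0, -7.0, 0.0], [57.9, -116.5, 0.0, -8.8, 0.0]]
[[15.0, -21.3, 0.0, -1.8, 0.0], [30.0, -42.5, 0.0, -3.5, 0.0], [45.0, -63.8, 0.0, -5.2, 0.0], [60.0, -85.1, 0.0, -7.0, 0.0], [74.9, -106.4, 0.0, -8.8, 0.0]]
```

>>> arm_command(
  targets=[
    [0,-11,-33,0,0],
    [-1,-22,-65,0,0],
    [-1,-33,-98,0,0],
    [-2,-44,-131,0,0],
    [-2,-56,-163,0,0],
  ],
)

```text
t: 5.9
eef_pos: [489.7, -298.6, 258.2]
tcp_rot: [-3.141, 0.001, -0.351]
ft_force: [-0.2, -0.4, -0.3]
opening: 0.123
grip_force: 30.0
```

>>> arm_command(
  targets=[
    [0,-24,-3,-4,0],
    [1,-47,-6,-8,0],
    [1,-71,-9,-11,0],
    [2,-94,-12,-15,0],
    [2,-118,-15,-19,0],
  ],
)

```text
t: 6.4
eef_pos: [532.5, -188.3, 271.9]
tcp_rot: [-3.141, 0.001, -0.017]
ft_force: [0.5, 0.2, -0.1]
opening: 0.126
grip_force: 30.0
```

>>> arm_command(
  targets=[
    [8,-22,-3,-4,0],
    [16,-44,-6,-8,0],
    [24,-66,-9,-11,0],
    [32,-89,-12,-15,0],
    [41,-111,-15,-19,0],
  ],
)

```text
t: 6.9
eef_pos: [575.6, -78.0, 286.9]
tcp_rot: [-3.141, 0.001, 0.315]
ft_force: [-0.8, -0.4, -1.2]
opening: 0.127
grip_force: 30.0
```

>>> arm_command(
  targets=[
    [12,-23,0,-2,0],
    [23,-47,0,-4,0],
    [35,-70,0,-5,0],
    [46,-93,0,-7,0],
    [58,-116,0,-9,0],
  ],
)

```text
t: 7.4
eef_pos: [595.0, 50.2, 286.7]
tcp_rot: [-3.141, 0.001, 0.47]
ft_force: [0.1, 0.3, -0.7]
opening: 0.125
grip_force: 30.0
```

>>> arm_command(
  targets=[
    [15,-21,0,-2,0],
    [30,-42,0,-4,0],
    [45,-64,0,-5,0],
    [60,-85,0,-7,0],
    [75,-106,0,-9,0],
  ],
)

```text
t: 7.9
eef_pos: [614.0, 178.7, 286.6]
tcp_rot: [-3.141, 0.001, 0.628]
ft_force: [-0.3, -0.2, -2.0]
opening: 0.122
grip_force: 30.0
```

>>> arm_command(
  targets=[
    [0,0,0,0,0],
    [0,0,0,0,0],
    [0,0,0,0,0],
  ],
)

```text
t: 8.2
eef_pos: [614.1, 176.8, 287.2]
tcp_rot: [-3.141, 0.001, 0.625]
ft_force: [-0.2, -0.3, -0.9]
opening: 0.124
grip_force: 30.0
```

```bash
python3 - <<'E'
from cell import env
from h import *
s=env.state();c=env.read_camera("wrist");im=c["frame"];print(s)
np.save("pics/w4.npy",{"s":s,"c":c},allow_pickle=True)
cv2.imwrite("pics/w4.png",cv2.resize(im[170:330,180:400],None,fx=3.5,fy=3.5,interpolation=3)[:,:,::-1])
E
```

```text
{'t': 8.2, 'joints': array([ 1.77087424e-01,  4.53333817e-01,  1.42407709e+00, -1.15113775e-04,
        1.26499251e+00,  1.12274493e+00]), 'qvel': array([-0.00658157, -0.00598112, -0.00204571,  0.00127348,  0.00090003,
        0.00036582]), 'tau': array([ 7.98333194e-01, -6.13933611e+01, -2.87127686e+01,  8.72111530e-02,
       -6.06087316e-02, -5.92904835e-04]), 'eef_pos': array([614.05570588, 176.8093645 , 287.21944668]), 'tcp_rot': array([-3.14134033e+00,  7.78282938e-04,  6.25173621e-01]), 'ft_force': array([-0.20903254, -0.30056711, -0.86026025]), 'moment': array([-0.07909548,  0.15382373, -0.05344209]), 'grip_force': 29.991473257541656, 'opening': 0.1237596243017788}
```

View pics/w4.png

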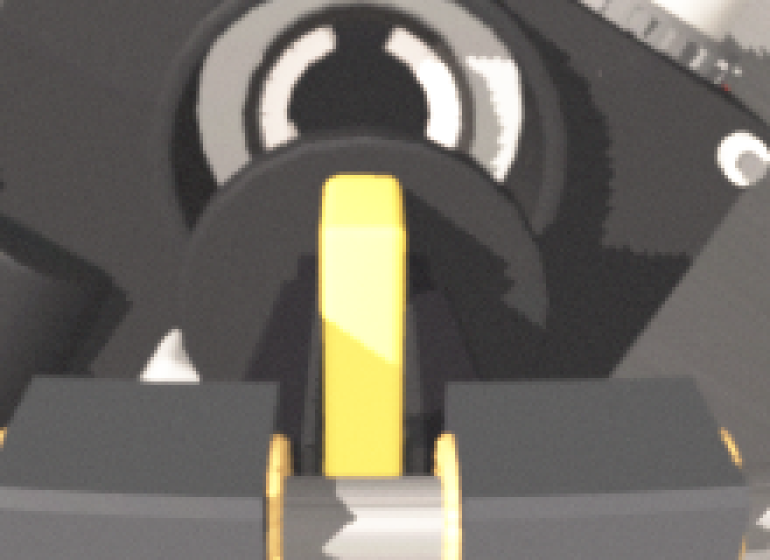

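The bar is straight along tool x, and the notch gap (crop x 333–388) is centred on it. Its top front edge is at crop y 226.

```bash
python3 - <<'E'
from h import *
D=load("pics/w4.npy");s,c=D["s"],D["c"];t=s["eef_pos"];y=s["tcp_rot"][2]
tool=lambda p:(round((p-t)[0]*np.cos(y)+(p-t)[1]*np.sin(y),2),round((p-t)[0]*np.sin(y)-(p-t)[1]*np.cos(y),2))
f=lambda u,v:(180+(u+.5)/3.5-.5,170+(v+.5)/3.5-.5)
for u in(319,363,406): print("bar end",tool(onz(c,*f(u,226),t[2]+20,s)))
for n,u,v,z in [("inL",288,100,165),("inR",428,100,165),("outL",260,100,165),("outR",462,100,165),("notchL",333,28,165),("notchR",388,28,165),("sealL",247,100,172),("sealR",474,100,172)]: print(n,tool(onz(c,*f(u,v),z,s)))
d=np.array([613.1,177.4,0]);d[2]=t[2];print("neck from w1",tool(d))
E
```

```text
bar end (np.float64(25.29), np.float64(-5.96))
bar end (np.float64(25.3), np.float64(0.24))
bar end (np.float64(25.3), np.float64(6.31))
inL (np.float64(4.14), np.float64(-19.89))
inR (np.float64(4.16), np.float64(17.34))
outL (np.float64(4.15), np.float64(-27.37))
outR (np.float64(4.17), np.float64(26.41))
notchL (np.float64(23.68), np.float64(-7.78))
notchR (np.float64(23.68), np.float64(6.59))
sealL (np.float64(6.11), np.float64(-30.11))
sealR (np.float64(6.13), np.float64(28.92))
neck from w1 (np.float64(-0.43), np.float64(-1.04))
```

>>> arm_command(
  targets=[
    [0.3,-0.9,25,0,0],
    [0.3,-0.9,50,0,0],
    [0.3,-0.9,70,0,0],
    [0.3,-0.9,78,0,0],
    [0.3,-0.9,78,0,0],
  ],
)

```text
t: 8.75
eef_pos: [613.8, 177.8, 209.0]
tcp_rot: [-3.141, 0.001, 0.625]
ft_force: [0.4, 0.2, 0.1]
opening: 0.126
grip_force: 30.0
```

>>> arm_command(
  targets=[
    [0,0,3,0,0],
    [0,0,6,0,0],
    [0,0,9,0,0],
    [0,0,12,0,0],
    [0,0,12,0,0],
  ],
)

```text
t: 9.25
eef_pos: [613.8, 178.5, 197.3]
tcp_rot: [-3.141, 0.0, 0.626]
ft_force: [-0.4, 0.0, -0.5]
opening: 0.122
grip_force: 30.0
```

>>> arm_command(
  targets=[
    [0,0,2,0,0],
    [0,0,4,0,0],
    [0,0,6,0,0],
    [0,0,6,0,0],
  ],
)

```text
t: 9.65
eef_pos: [613.8, 178.5, 191.3]
tcp_rot: [-3.141, 0.0, 0.626]
ft_force: [-0.6, 0.4, -1.2]
opening: 0.123
grip_force: 30.0
```

>>> arm_command(
  targets=[
    [0,0,1,0,0],
    [0,0,2,0,0],
    [0,0,2,0,0],
  ],
)

```text
t: 9.95
eef_pos: [613.9, 178.5, 189.5]
tcp_rot: [-3.141, 0.0, 0.626]
ft_force: [-0.1, 0.4, -0.8]
opening: 0.125
grip_force: 30.0
```

>>> arm_command(
  targets=[
    [0,0,1,0,0],
    [0,0,2,0,0],
    [0,0,3,0,0],
    [0,0,3,0,0],
  ],
)

```text
t: 10.35
eef_pos: [613.9, 178.5, 186.5]
tcp_rot: [-3.141, 0.0, 0.626]
ft_force: [-1.0, 0.0, -0.2]
opening: 0.123
grip_force: 30.0
```

>>> arm_command(
  targets=[
    [0,0,1,0,0],
    [0,0,2,0,0],
    [0,0,2,0,0],
  ],
)

```text
t: 10.65
eef_pos: [613.9, 178.6, 184.7]
tcp_rot: [3.142, -0.0, 0.626]
ft_force: [-1.0, -0.8, -0.1]
opening: 0.124
grip_force: 30.0
```

>>> arm_command(
  targets=[
    [0,0,1,0,0],
    [0,0,2,0,0],
    [0,0,2,0,0],
  ],
)

```text
t: 10.95
eef_pos: [614.0, 178.6, 182.9]
tcp_rot: [3.141, -0.0, 0.626]
ft_force: [-1.6, -0.1, 5.0]
opening: 0.125
grip_force: 30.0
```

>>> arm_command(
  targets=[
    [0,0,0.5,0,0],
    [0,0,1,0,0],
    [0,0,1,0,0],
  ],
)

```text
t: 11.25
eef_pos: [614.0, 178.6, 181.9]
tcp_rot: [3.141, -0.0, 0.626]
ft_force: [-1.8, -0.6, 6.4]
opening: 0.121
grip_force: 30.0
```

>>> arm_command(
  targets=[
    [0,0,0,3,0],
    [0,0,0,6,0],
    [0,0,0,9,0],
    [0,0,0,12,0],
    [0,0,0,12,0],
  ],
)

```text
t: 11.75
eef_pos: [614.4, 178.6, 182.1]
tcp_rot: [3.141, -0.001, 0.415]
ft_force: [-0.6, -0.4, 6.0]
opening: 0.122
grip_force: 30.0
```

```bash
python3 -c "
from cell import env
s=env.state();print(s['eef_pos'],s['tcp_rot'],s['ft_force'],s['moment'])"
```

```text
[614.38622425 178.56087394 182.12790883] [ 3.14119062e+00 -1.44295768e-03  4.15046665e-01] [-0.63882558 -0.41450503  6.02813074] [-0.1783381   0.1350968  -0.00173201]
```

>>> arm_command(
  targets=[
    [0,0,0.3,3,0],
    [0,0,0.6,6,0],
    [0,0,0.9,9,0],
    [0,0,1.1,12,0],
    [0,0,1.1,12,0],
  ],
)

```text
t: 12.25
eef_pos: [614.5, 178.5, 181.2]
tcp_rot: [3.141, -0.002, 0.206]
ft_force: [0.7, 0.2, 7.2]
opening: 0.124
grip_force: 30.0
```

>>> arm_command(
  targets=[
    [0,0,0.3,3,0],
    [0,0,0.5,6,0],
    [0,0,0.7,9,0],
    [0,0,0.7,9,0],
  ],
)

```text
t: 12.65
eef_pos: [614.5, 178.5, 180.6]
tcp_rot: [3.142, -0.002, 0.049]
ft_force: [0.9, -1.1, 6.5]
opening: 0.123
grip_force: 30.0
```

```bash
python3 -c "
from cell import env
s=env.state();print(s['eef_pos'],s['tcp_rot'],s['ft_force'],s['moment'])"
```

```text
[614.53833603 178.48111794 180.56879368] [ 3.14158985e+00 -2.01332219e-03  4.86754942e-02] [ 0.86519819 -1.09876608  6.48016999] [-0.28432098  0.21944294  0.0375672 ]
```

>>> arm_command(
  targets=[
    [0,0,0.2,2,0],
    [0,0,0.4,4,0],
    [0,0,0.4,5,0],
    [0,0,0.4,5,0],
  ],
)

```text
t: 13.05
eef_pos: [614.4, 178.0, 180.2]
tcp_rot: [3.141, -0.002, -0.037]
ft_force: [-0.9, -3.2, 8.7]
opening: 0.123
grip_force: 30.0
```

```bash
python3 -c "
from cell import env
s=env.state();print(s['eef_pos'],s['tcp_rot'],s['ft_force'],s['moment'])"
```

```text
[614.44262011 178.04559911 180.17709243] [ 3.14099810e+00 -1.66087921e-03 -3.72760100e-02] [-0.91658117 -3.15023137  8.65492919] [-0.73810337  0.31235096  0.18784454]
```

>>> arm_command(
  targets=[
    [0,0,0,1,0],
    [0,0,0,2,0],
    [0,0,0,2,0],
  ],
)

```text
t: 13.35
eef_pos: [614.3, 177.6, 180.1]
tcp_rot: [3.14, -0.001, -0.072]
ft_force: [-1.3, -6.5, 7.9]
opening: 0.127
grip_force: 30.0
```

```bash
python3 -c "
from cell import env
s=env.state();print(s['eef_pos'],s['tcp_rot'],s['ft_force'],s['moment'])"
```

```text
[614.29755887 177.60445192 180.12717261] [ 3.14021290e+00 -1.28053360e-03 -7.18928825e-02] [-1.25916153 -6.49315063  7.91642239] [-1.22531923  0.42496558  0.28690186]
```

>>> arm_command(
  targets=[
    [0,0,0,1,0],
    [0,0,0,2,0],
    [0,0,0,2,0],
  ],
)

```text
t: 13.65
eef_pos: [614.3, 177.4, 180.1]
tcp_rot: [3.14, -0.001, -0.106]
ft_force: [-1.1, -6.5, 8.4]
opening: 0.125
grip_force: 30.3
```

```bash
python3 -c "
from cell import env
s=env.state();print(s['eef_pos'],s['tcp_rot'],s['ft_force'],s['moment'])"
```

```text
[614.25672577 177.38295816 180.12794186] [ 3.13978248e+00 -1.23480355e-03 -1.06355681e-01] [-1.07481083 -6.45582892  8.44164225] [-1.4568654   0.53849027  0.58490343]
```

>>> arm_command(
  targets=[
    [0,0,0,1,0],
    [0,0,0,2,0],
    [0,0,0,3,0],
    [0,0,0,3,0],
  ],
)

```text
t: 14.05
eef_pos: [614.4, 177.3, 180.1]
tcp_rot: [3.14, -0.002, -0.158]
ft_force: [-0.2, -7.6, 8.4]
opening: 0.13
grip_force: 31.2
```

```bash
python3 - <<'E'
from cell import env
from h import *
s=env.state();print(s['eef_pos'],s['tcp_rot'],s['ft_force'],s['moment'])
c=env.read_camera("wrist");im=c["frame"];np.save("pics/w5.npy",{"s":s,"c":c},allow_pickle=True)
cv2.imwrite("pics/w5.png",cv2.resize(im[150:330,180:400],None,fx=3.3,fy=3.3,interpolation=3)[:,:,::-1])
E
```

```text
[614.38640838 177.33791422 180.0856983 ] [ 3.13978486e+00 -1.61113862e-03 -1.58444509e-01] [-0.24582898 -7.55597883  8.37762479] [-1.45881848  0.34606898  0.76520949]
```

View pics/w5.png

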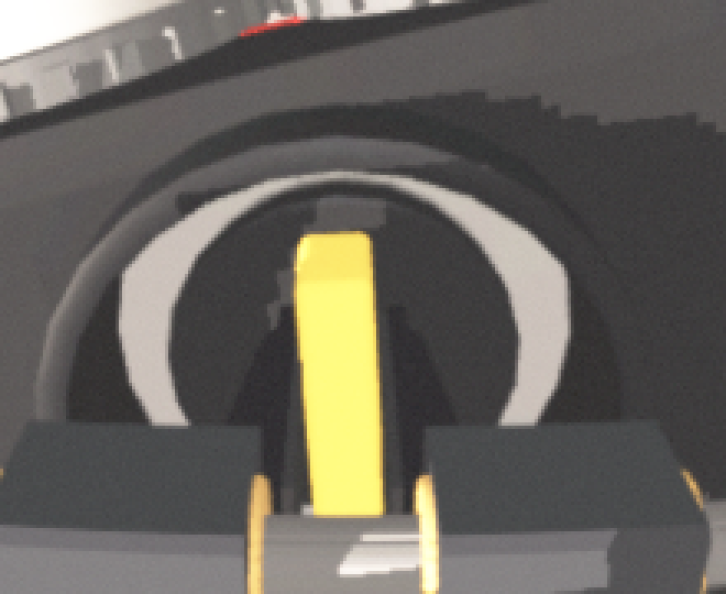

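The bar is now skewed about 5° in the pads, with its front end at (335,240). It stopped turning near -4° while torque rose, at TCP height 180.1, so the cap is against its stop. Releasing.

>>> arm_command(
  targets=[
    [0,0,0,0,0.3],
    [0,0,0,0,0.3],
    [0,0,0,0,0.3],
    [0,0,0,0,0.3],
  ],
)

```text
t: 14.5
eef_pos: [613.8, 178.7, 179.1]
tcp_rot: [-3.142, 0.001, -0.159]
ft_force: [0.2, 0.7, -0.1]
opening: 0.292
grip_force: 0.0
```

```bash
python3 - <<'E'
from cell import env
from h import *
s=env.state();c=env.read_camera("wrist")
def mid(c,yaw):
    im=c["frame"];h=cv2.cvtColor(im,cv2.COLOR_RGB2HSV);m=cv2.inRange(h,(15,90,90),(40,255,255));m[:,:262]=0;m[:,312:]=0;m[:215]=0;m[304:]=0
    r=[y for y in range(240,300,3)];x=[np.where(m[y])[0].mean() if m[y].any() else np.nan for y in r]
    z=200.5;P=np.array([onz(c,u,v,z,s) for u,v in zip(x,r)]);P=P[~np.isnan(P[:,0])]
    print("bar yaw",np.degrees(np.arctan(np.polyfit(P[:,0],P[:,1],1)[0])))
mid(c,0)
print(s['eef_pos'],s['tcp_rot'],s['ft_force'],s['moment'],s["opening"])
E
```

```text
bar yaw -4.959782764645001
[613.80457515 178.67534055 179.101788  ] [-3.14152980e+00  5.25380085e-04 -1.59157058e-01] [ 0.17793968  0.66730703 -0.14646044] [-0.030639    0.19319179 -0.01385068] 0.291622411613177
```

The bar sits at -5°, matching the expected stop of -4.5°. I'll re-grip square and nudge once more to confirm.

>>> arm_command(
  targets=[
    [0,0,-1,-2,0.3],
    [0,0,-1,-4,0.3],
    [0,0,-1,-4,0.3],
  ],
)

```text
t: 14.85
eef_pos: [613.9, 178.6, 180.3]
tcp_rot: [-3.141, 0.0, -0.089]
ft_force: [-0.6, -0.1, -0.9]
opening: 0.298
grip_force: 0.0
```

>>> arm_command(
  targets=[
    [0,0,0,0,0],
    [0,0,0,0,0],
    [0,0,0,0,0],
    [0,0,0,0,0],
  ],
)

```text
t: 15.25
eef_pos: [613.9, 177.7, 180.5]
tcp_rot: [3.14, 0.0, -0.089]
ft_force: [-1.3, -5.7, 1.2]
opening: 0.125
grip_force: 29.9
```

>>> arm_command(
  targets=[
    [0,0,0.3,1,0],
    [0,0,0.3,2,0],
    [0,0,0.3,3,0],
    [0,0,0.3,4,0],
    [0,0,0.3,4,0],
  ],
)

```text
t: 15.75
eef_pos: [613.9, 177.5, 180.4]
tcp_rot: [3.14, -0.0, -0.159]
ft_force: [-1.7, -7.3, 3.1]
opening: 0.134
grip_force: 31.2
```

```bash
python3 -c "
from cell import env
s=env.state();print(s['eef_pos'],s['tcp_rot'],s['ft_force'],s['moment'])"
```

```text
[613.93733047 177.46232488 180.3949772 ] [ 3.13960226e+00 -3.42917972e-04 -1.58833742e-01] [-1.69148636 -7.27363469  3.06173007] [-1.24259988  0.39192075  0.74061355]
```

A 4° nudge gave immediate torque and slip, so this is the hard stop. I'll release, back out and check the bar.

>>> arm_command(
  targets=[
    [0,0,0,0,0.3],
    [0,0,0,0,0.3],
    [0,0,0,0,0.3],
    [0,0,0,0,0.3],
  ],
)

```text
t: 16.15
eef_pos: [613.8, 178.7, 180.1]
tcp_rot: [-3.141, 0.0, -0.159]
ft_force: [-0.0, -0.2, -0.4]
opening: 0.297
grip_force: 0.0
```

>>> arm_command(
  targets=[
    [0,0,-15,0,0.3],
    [0,0,-40,0,0.3],
    [0,0,-80,0,0.3],
    [-20,0,-120,0,0.3],
    [-40,0,-130,0,0.3],
  ],
)

```text
t: 16.65
eef_pos: [575.0, 185.2, 314.3]
tcp_rot: [-3.139, -0.006, -0.16]
ft_force: [-0.0, 0.8, -0.0]
opening: 0.293
grip_force: 0.0
```

>>> arm_command(
  targets=[
    [0,0,0,0,0.3],
    [0,0,0,0,0.3],
    [0,0,0,0,0.3],
  ],
)

```text
t: 16.95
eef_pos: [574.7, 184.8, 309.0]
tcp_rot: [3.141, 0.001, -0.159]
ft_force: [0.5, 0.0, -0.6]
opening: 0.298
grip_force: 0.0
```

```bash
python3 - <<'E'
from cell import env
from h import *
s=env.state();c=env.read_camera("wrist");im=c["frame"]
h=cv2.cvtColor(im,cv2.COLOR_RGB2HSV);m=cv2.inRange(h,(15,90,90),(40,255,255));m[250:]=0
k=max(cv2.findContours(m,0,2)[0],key=cv2.contourArea);r=cv2.minAreaRect(k);B=cv2.boxPoints(r)
P=np.array([onz(c,*p,200,s) for p in B]);print(P.round(1),P.mean(0))
for i in range(2):
    d=P[i+1]-P[i];print(np.hypot(*d[:2]),np.degrees(np.arctan2(d[1],d[0])))
print(s["t"],s["eef_pos"],s["ft_force"],s["opening"])
E
```

```text
[[641.1 182.  200. ]
 [639.9 168.4 200. ]
 [588.3 172.8 200. ]
 [589.5 186.9 200. ]] [614.71249401 177.52289603 200.        ]
13.593643690056531 -95.11795234340877
51.81523155138324 175.1254610864164
16.95 [574.73225202 184.76063333 309.04559154] [ 0.51221834  0.04931658 -0.55028735] 0.29808183869026167
```

The cap sits centred with its bar at -4.9° and stayed put after release. Handing in.

```bash
python3 -c "
from cell import env
print(env.job_done())"
```

```text
the job is handed in; nothing more can be done
None
```

The oil filler cap is refitted: its lugs went through the notches, I turned it clockwise to the hard stop, and I let go and backed the gripper out; I handed the job in at about 17 s, but the hand-in returned no verdict.

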